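Hold the office stamp on the form

TASK

Pick up the self-inking stamp with the rectangular foot and stamp the form on the clipboard: set it upright, centred in the empty printed frame and square with it, marking the paper nowhere else. Press it down gently, with about 5 N so that its sprung foot goes in about half way and not to its stop, and finish while still gripping it there and keeping that light push. Leave the round stamp, the cup and the note block where they are.

Things in the scene. Friction and masses are not known exactly. Their poses are not given: they have to be found in the camera images.
- stamp: the self-inking stamp, loose, standing upright on its rectangular foot on the desk; 98.5 mm tall, about 0.14 kg. Grey housing 50 (x) x 34 (y) mm from 16 to 50 mm above its origin; above it a black block handle 44 (x) x 22 (y) mm from 48.5 to 98.5 mm, to be gripped across its y sides at about 75 mm. Origin: centre of the underside when the foot is fully out; x along the long side, z up. Stands anywhere among the round stamp and the cup, turned up to 35 degrees
- stamp_face (a point): centre of the flat underside (the printing face) of the stamp's rubber foot, 40 (x) x 24 (y) mm; moves with the foot; axes as the stamp's
- stamp_foot (a joint): how far the sprung foot is pushed up into the stamp's housing, m: 0 fully out, 0.014 at the stop. Spring: about 2 N to start it moving, 400 N/m beyond, so 0.007 in takes about 4.8 N and the stop is met at 7.6 N
- clipboard: clipboard fixed to the desk, 230 (x) x 160 (y) mm, 4 mm board with an 8 mm paper pad on it, paper top 12 mm above the desk; steel clip at its +x end, up to 24 mm above the desk. Origin: centre of the underside, z up
- frame (a point): centre of the empty printed rectangular frame on the paper, at the corner of the sheet away from the clip (68 mm to -x and 32 mm to -y of the clipboard's centre), on the paper's surface. Black outline 56 (x) x 40 (y) mm inside, long side along the clipboard's x; axes as the clipboard's. The stamp may be set either way round (half a turn is all the same)
- round_stamp: bystander: loose stamp with a round foot and a round knob, 42 mm wide, 95 mm tall; origin at the centre of its underside
- clip_cup: bystander: loose metal cup, 64 mm wide, 45 mm tall; origin at the centre of its underside
- notes: bystander: loose block of note paper, 76 x 76 x 30 mm; origin at the centre of its underside
Things that resemble listed ones, but are neither listed nor needed, are in the scene too. Leave any purple look-alike of the stamp alone.

How it is judged:
By the outcome, as a careful person would: the job done as asked, in the order asked, and still so for the second after the job is handed in, while the arm keeps its last pose, push and grip.
It also fails if it takes over 40 s, if anything falls off the work surface, if the arm or the gripper's body presses on something with over 40 N, if the wrist force passes 120 N, or if a joint passes its speed limit or range.

ROBOT

A 7-joint arm with a two-finger parallel gripper is mounted at the origin on the work surface. World frame = base frame: x ahead of the robot, y to its left, z up, the work surface at z = 0. Lengths are in m, angles in rad, forces in N, time in s.
With the tool pointing down it reaches from about 0.4 to 0.85 m from the base axis. Payload 4.5 kg.
Tool frame: the origin (TCP) lies where the fingers leave the gripper's body, on its centre line; the fingertips stand 64 mm ahead of it and the grasp point (between the pads) lies 45 mm ahead of it; z points along the fingers, y is the direction in which the jaws open and shut (so a half turn about z gives the same grasp; the last joint's range is limited). The gripper opens to 88 mm and grips with 3 to 60 N. Pads are 18 mm wide; open, the fingers measure 123 mm over their backs; the gripper's body (75 mm by 187 mm) begins 45 mm behind the grasp point.
Start: joints at [-1.117, 0.689, -0.195, 1.565, 0.157, 0.902, -0.215], TCP at [0.255, 0.571, 0.303] pointing down, gripper open.
Joint ranges: [-3.01, 3.01], [-0.46, 2.08], [-1.47, 1.51], [0.13, 2.56], [-1, 4.14], [0.04, 2.09], [-2.66, 2.66]. Speed limits (rad/s): [2.57, 2.57, 3.14, 3.14, 3.14, 3.14, 3.14].

INTERFACE

Orientations are given as a unit quaternion [x, y, z, w].
In Python, from plant import monitor, snapshot, workorder, finder gives the robot as it stands.
- The arm moves only by the tool carry_out, never from a script. Its argument "motion" is one flat list of numbers, 6 for each row, row after row: the shift along the tool's x, y, z in cm, then the turn, a rotation vector about the tool's x, y, z in rad. In form: [x, y, z, rx, ry, rz, x, y, z, rx, ry, rz, ...]. A call has 1 to 8 rows; each row shifts and turns the commanded pose from where the row before left it, along the tool's axes as they then stand; what a row does not reach is not made up. A row lasts 1/8 s, in which the tool goes at most 62.5 mm and 10.7 degrees, less where a joint would pass 70% of its speed; a pose out of reach is approached as far as the arm can. A call with a gripper value outside its range is refused whole. "hand" is the finger opening in cm, from 0 to 8.81, set as the call begins (left out, the last holds). The fingers move at their own pace and stop on an object; "grip_force" is the grip in N (left out, the last holds). Time passes only in rows, so rows that do not move let the fingers close. It gives the time, the measured TCP pose, the force and the opening at its end, in the units of the state.
- monitor.get_state(): the state, without advancing time (a new reading comes with each control period).
- snapshot(name): name is "scene" or "top" or "wrist"; returns a dict with "frame" (400x640x3 uint8, red, green, blue), "range_z" (400x640 float32, m along the optical axis (not along the pixel's ray), 0 where there is no reading), "fx", "fy", "cx", "cy" (pixels), "rvec" (rotation vector, rad) and "tvec" (3), from world to camera coordinates, as OpenCV has them; the wrist camera has in their place "hand_eye" (4x4, takes a point from camera to tool coordinates, whose origin is the TCP and whose axes are the flange's). Camera axes: x right, y down, z forward; pixel columns grow to the right and rows downward; lengths in m; the calibration is good to about 2 mm. A picture is of the moment at which its call begins: read the wrist's pose just before it.
- workorder.finish_job(): hands the job in, once; it reports no verdict.
Trained networks look in a picture, given as the dict that the camera call returned (one of the last four; its "shot" number tells which), for a name from the list of things; names that differ only in an ending like _2 or _b are one class to them, and where a whole thing is asked for, a point or a joint stands for the part that bears it (a point fixed in the world has none). Each returns a list of dicts, best first, with "p" (0 to 1); they miss things now and then, are a little off and sometimes report something else, mostly with a low value. They report only what shows in the picture. A call takes as long as a camera call. They do not tell look-alikes from the thing itself.
- finder.masks_of(picture, thing): "pixels" (400x640 bool, what is visible of it) and "extent" ([left, top, right, bottom] in pixels, round what is visible of it).
The state is a dict: "clock": time; "q": joint angles; "qd": joint speeds; "joint_torque": joint torques, N m; "tool_pos": TCP position; "eef_rot": TCP orientation; "contact_force": force on the tool from outside, world axes, zero at the start; "moment": the same for the moment, N m; "opening": opening from 0.0 (shut) to 1.0 (fully open).
Only numpy, scipy, OpenCV 4.12 (cv2) and the standard library are available. Lean on these libraries where they do the work, as an engineer would, in place of code of your own. Each camera call takes 0.05 s, during which the arm holds its last target. There are 200 camera calls.

## Working session

There is one attempt and no reset: what is moved stays moved. The work goes in short steps, Python scripts to look and compute and a tool call to move; the robot and the scene stay as the last step left them, time stands still between calls to the robot, and variables do not carry over. Pictures are saved under pics/ and viewed, about 8 in all and at most 12, crops included, and the job is handed in when it is done.

Besides the shell and the picture viewer there is one more tool, called after "Request:" as name(argument=value, ...) on one line, values as JSON. carry_out: Moves the arm, as the interface text tells. Its arguments: {"type":"object","properties":{"motion":{"type":"array"},"hand":{"type":"number"},"grip_force":{"type":"number"}},"required":["motion"]}

```bash
mkdir -p pics; ls
cat > h.py <<'E'
import numpy as np, cv2
from scipy.spatial.transform import Rotation as R
from plant import monitor, snapshot, workorder, finder
def save(p,n,crop=None,s=1):
    f=p["frame"][:,:,::-1]
    if crop: f=f[crop[1]:crop[3],crop[0]:crop[2]]
    cv2.imwrite("pics/"+n,cv2.resize(f,None,fx=s,fy=s,interpolation=cv2.INTER_CUBIC))
def c2w(p,st=None):
    if "hand_eye" in p:
        T=np.eye(4);T[:3,:3]=R.from_quat(st["eef_rot"]).as_matrix();T[:3,3]=st["tool_pos"]
        return T@np.array(p["hand_eye"])
    T=np.eye(4);T[:3,:3]=R.from_rotvec(np.ravel(p["rvec"])).as_matrix();T[:3,3]=np.ravel(p["tvec"])
    return np.linalg.inv(T)
def cloud(p,st=None):
    T=c2w(p,st);z=p["range_z"];v,u=np.mgrid[:400,:640]
    P=np.stack([(u-p["cx"])/p["fx"]*z,(v-p["cy"])/p["fy"]*z,z],-1)@T[:3,:3].T+T[:3,3]
    P[z==0]=np.nan
    return P
E
python3 - <<'E'
from h import *
print(monitor.get_state())
for n in ["top","scene"]:
    p=snapshot(n);save(p,n+"0.png");W=cloud(p)
    for t in ["stamp","clipboard","round_stamp","clip_cup","notes"]:
        for d in finder.masks_of(p,t):
            print(n,t,round(d["p"],2),d["extent"],np.nanmedian(W[d["pixels"]],0).round(3),np.nanmax(W[d["pixels"]][:,2]).round(3))
E
```

```text
pics
{'clock': 0.0, 'q': array([-1.11722571,  0.69000447, -0.19449358,  1.56633195,  0.15727073,
        0.90251128, -0.21509121]), 'qd': array([-2.79371276e-04,  4.82535611e-05,  7.03228673e-04, -3.63681717e-04,
       -6.29327340e-04,  4.23541016e-04, -8.77991254e-04]), 'joint_torque': array([ 8.05961122e-05, -5.27566373e+01, -1.26691192e+00, -1.53425556e+01,
       -5.25793014e-02,  6.59059049e-03,  1.74836568e-04]), 'tool_pos': array([0.25455123, 0.5702485 , 0.30189984]), 'eef_rot': array([ 2.08319369e-01,  9.78060411e-01, -9.24395684e-04, -1.32979956e-04]), 'contact_force': array([-0.30466808, -0.61228059, -0.11917801]), 'moment': array([ 0.05774851, -0.00890097, -0.00921271]), 'opening': 1.0011312321607548}
top stamp 0.98 [285.7, 264.4, 317.3, 287.9] [0.375 0.092 0.095] 0.102
top stamp 0.87 [231.7, 240.1, 258.2, 265.5] [0.416 0.201 0.095] 0.102
top stamp 0.6 [274.0, 209.8, 298.2, 240.8] [0.474 0.126 0.095] 0.101
top clipboard 0.74 [404.3, 131.3, 492.7, 248.7] [ 0.549 -0.201  0.012] 0.029
top round_stamp 0.72 [183.3, 181.1, 214.1, 202.0] [0.529 0.292 0.05 ] 0.095
top clip_cup 0.59 [238.1, 115.0, 266.5, 148.7] [0.662 0.202 0.017] 0.049
top notes 0.82 [180.0, 124.7, 224.4, 167.5] [0.632 0.307 0.029] 0.034
scene stamp 0.7 [387.4, 166.2, 407.6, 213.7] [0.436 0.215 0.05 ] 0.1
scene stamp 0.67 [346.4, 143.7, 369.3, 181.1] [0.381 0.099 0.072] 0.1
scene stamp 0.66 [139.7, 155.9, 264.4, 228.2] [ 0.571 -0.19   0.011] 0.026
scene stamp 0.63 [342.7, 211.7, 365.3, 220.2] [0.492 0.138 0.005] 0.02
scene clipboard 0.69 [141.9, 155.4, 263.5, 227.8] [ 0.572 -0.19   0.011] 0.026
scene round_stamp 0.9 [414.4, 212.8, 440.0, 262.1] [0.544 0.303 0.048] 0.095
scene clip_cup 0.89 [334.6, 249.9, 367.5, 290.8] [0.65  0.2   0.028] 0.048
scene notes 0.86 [382.6, 260.0, 440.0, 313.5] [0.65  0.314 0.029] 0.033
```

Run:
```python
import cv2,numpy as np
a=cv2.imread("pics/top0.png")[100:300,170:510];b=cv2.imread("pics/scene0.png")[130:330,120:460]
cv2.imwrite("pics/a.png",np.vstack([cv2.resize(x,(510,300),interpolation=cv2.INTER_CUBIC) for x in (a,b)]))
```

```text
(no output)
```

View pics/a.png

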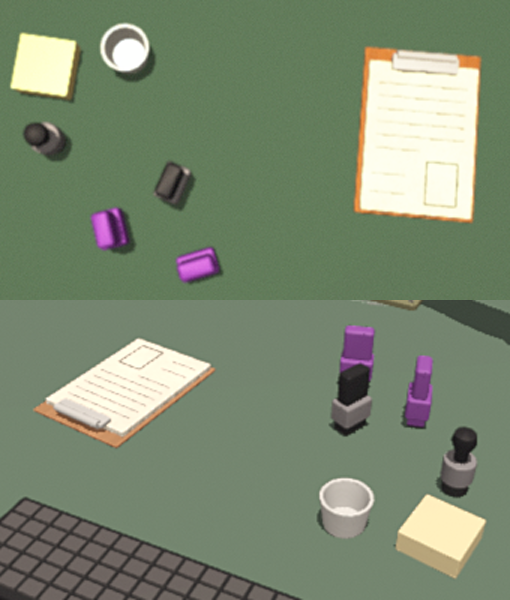

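The wanted stamp is the grey and black one, at top pixel (286,225). Possible confusions are the purple look-alikes at top (301,276) and (245,252), and the round stamp at (199,192). The clipboard's clip points to +x, and its frame is at about top (464,222).

```bash
cat >> h.py <<'E'
def rect(xy):
    (c,s,a)=cv2.minAreaRect((np.asarray(xy)*1000).astype(np.float32))
    if s[0]<s[1]: a+=90
    return np.array(c)/1000,sorted(s),(a+90)%180-90   # centre, sizes mm, long-side angle deg
def frame_pts(p,st=None,lo=(0,0)):
    "printed lines: dark pixels on paper, intersected with plane z=.012"
    T=c2w(p,st);g=cv2.cvtColor(p["frame"],cv2.COLOR_RGB2GRAY)
    v,u=np.mgrid[:400,:640]
    d=np.stack([(u-p["cx"])/p["fx"],(v-p["cy"])/p["fy"],np.ones(u.shape)],-1)@T[:3,:3].T
    return g,T[:3,3]+d*((.012-T[2,3])/d[...,2])[...,None]
E
python3 - <<'E'
from h import *
p=snapshot("top");W=cloud(p);f=p["frame"].astype(int)
v,u=np.mgrid[:400,:640]
m=(u>265)&(u<305)&(v>203)&(v<247)&(W[...,2]>.09)
print("handle",rect(W[m][:,:2]),m.sum(),np.median(W[m][:,2]))
cam=c2w(p);print(cam[:3,3])
pm=(u>400)&(u<500)&(v>125)&(v<255)&(f.min(2)>150)&(W[...,2]<.02)
print("paper",rect(W[pm][:,:2]))
g,X=frame_pts(p)
m=(u>448)&(u<481)&(v>202)&(v<243)&(g<170)
print("frame",rect(X[m][:,:2]),m.sum())
s=monitor.get_state();print(R.from_quat(s["eef_rot"]).as_matrix().round(3),s["tool_pos"]); print(snapshot("wrist")["hand_eye"])
E
```

```text
handle (array([0.47692975, 0.12996483]), [21.7805233001709, 43.83187484741211], -22.043243408203125) 281 0.09739572277560016
[0.43480024 0.05864799 0.86079543]
paper (array([ 0.55537079, -0.20523529]), [151.95111083984375, 227.043701171875], -4.164756774902344)
frame (array([0., 0.]), [0.0, 0.0], 0.0) 0
[[-0.913  0.408  0.   ]
 [ 0.408  0.913  0.   ]
 [-0.     0.    -1.   ]] [0.25473194 0.57074732 0.30276583]
[[ 5.58953750e-04 -9.63039368e-01 -2.69360099e-01  6.83555764e-02]
 [ 9.99999842e-01  5.54909335e-04  9.11572490e-05  1.77752840e-04]
 [ 6.16824140e-05 -2.69360107e-01  9.63039526e-01 -8.26291785e-02]
 [ 0.00000000e+00  0.00000000e+00  0.00000000e+00  1.00000000e+00]]
```

Run:
```python
import cv2
b=cv2.imread("pics/top0.png")[195:255,260:320];cv2.imwrite("pics/b.png",cv2.resize(b,None,fx=6,fy=6,interpolation=cv2.INTER_CUBIC))
```

```text
(no output)
```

View pics/b.png

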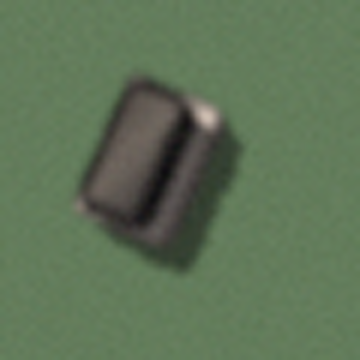

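Confirmed: the black handle and grey housing are at top (286,221), not purple, and the 44 x 22 mm top matches. Moving above it.

Request:
carry_out(motion=[-3.5,-2.8,0.5,0,0,0,-3.5,-2.8,0.5,0,0,0,-3.5,-2.8,0.5,0,0,0,-3.5,-2.8,0.5,0,0,0,-3.5,-2.8,0.5,0,0,0,-3.5,-2.8,0.5,0,0,0,-3.5,-2.8,0.5,0,0,0,-3.5,-2.8,0.5,0,0,-0.03], hand=5)

```text
clock: 1.7
tool_pos: [0.4199, 0.251, 0.2628]
eef_rot: [0.193, 0.981, 0.0, 0.0]
contact_force: [1.1, -1.4, -0.5]
opening: 0.567
```

Request:
carry_out(motion=[-3.5,-2.8,1,0,0,0,-3.4,-2.9,1,0,0,0,-3,-3,1,0,0,0,0,0,0,0,0,0])

```text
clock: 2.2
tool_pos: [0.4786, 0.1298, 0.232]
eef_rot: [0.197, 0.98, -0.001, -0.0]
contact_force: [-0.7, 0.6, -0.0]
opening: 0.567
```

```bash
cat > look.py <<'E'
from h import *
s=monitor.get_state();p=snapshot("wrist");W=cloud(p,s);f=p["frame"].astype(int)
save(p,"w1.png")
m=(abs(W[...,2]-.0985)<.008)&(f.max(2)-f.min(2)<50)&(np.hypot(W[...,0]-.477,W[...,1]-.13)<.04)
c,sz,a=rect(W[m][:,:2]);print(c,sz,a,np.median(W[m][:,2]),m.sum())
M=R.from_quat(s["eef_rot"]).as_matrix()
d=np.r_[c,.120]-s["tool_pos"];print("tcp",s["tool_pos"],"tool delta cm",(M.T@d*100).round(2),"tool x ang",np.degrees(np.arctan2(M[1,0],M[0,0])),"z",M[:,2],s["clock"])
E
python3 look.py
```

```text
[0.47677945 0.13084892] [21.96631622314453, 43.20094680786133] -22.15973663330078 0.09867885099559416 1412
tcp [0.47864117 0.12983914 0.23204755] tool delta cm [ 0.22  0.05 11.2 ] tool x ang 157.2512710139363 z [-7.08824627e-04 -2.75947192e-03 -9.99995941e-01] 2.2
```

View pics/w1.png

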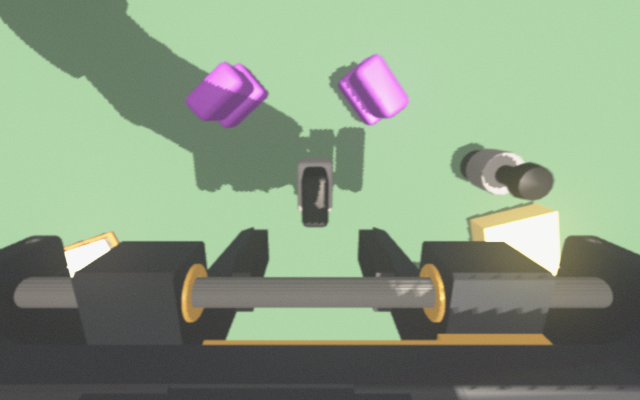

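Request:
carry_out(motion=[0.1,0.05,2,0,0,-0.01,0.1,0,3,0,0,0,0,0,3,0,0,0,0,0,2,0,0,0,0,0,1.2,0,0,0,0,0,0,0,0,0])

```text
clock: 3.0
tool_pos: [0.4756, 0.1362, 0.1205]
eef_rot: [0.188, 0.982, 0.0, -0.0]
contact_force: [-1.6, 0.6, 0.8]
opening: 0.569
```

Request:
carry_out(motion=[0,0,0,0,0,0,0,0,0,0,0,0,0,0,0,0,0,0,0,0,0,0,0,0], hand=1, grip_force=25)

```text
clock: 3.5
tool_pos: [0.4762, 0.1351, 0.121]
eef_rot: [0.189, 0.982, 0.0, 0.0]
contact_force: [0.3, 0.2, 1.7]
opening: 0.243
```

Run:
```python
from h import *
s=monitor.get_state();print(s["tool_pos"],R.from_quat(s["eef_rot"]).as_matrix().round(4),s["opening"],s["contact_force"],s["clock"])
```

```text
[0.47618551 0.13509699 0.12103021] [[-9.286e-01  3.710e-01  6.000e-04]
 [ 3.710e-01  9.286e-01  2.000e-04]
 [-5.000e-04  4.000e-04 -1.000e+00]] 0.243038640301339 [0.28322798 0.18980527 1.65481954] 3.5
```

```bash
cat >> h.py <<'E'
from scipy.optimize import minimize
def fit_frame(p,st=None,x0=(.485,-.232,-.073),lw=.001):
    "maximise darkness along the 56x40 frame outline (line width guess lw) projected in the picture"
    g=cv2.cvtColor(p["frame"],cv2.COLOR_RGB2GRAY)
    k=cv2.getStructuringElement(cv2.MORPH_RECT,(15,15))
    bh=cv2.morphologyEx(g,cv2.MORPH_BLACKHAT,k).astype(np.float32)
    Ti=np.linalg.inv(c2w(p,st));t=np.linspace(-1,1,80);a,b=.028+lw/2,.020+lw/2
    o=np.r_[np.c_[t*a,0*t+b],np.c_[t*a,0*t-b],np.c_[0*t+a,t*b],np.c_[0*t-a,t*b]]
    def proj(x):
        c,s=np.cos(x[2]),np.sin(x[2]);w=np.c_[o@np.array([[c,s],[-s,c]])+x[:2],np.full(len(o),.012)]
        q=w@Ti[:3,:3].T+Ti[:3,3];return (q[:,:2]/q[:,2:]*[p["fx"],p["fy"]]+[p["cx"],p["cy"]]).astype(np.float32)
    def cost(x,bl):
        q=proj(x);return -cv2.remap(bl,q[:,:1],q[:,1:],cv2.INTER_LINEAR).mean()
    x=np.array(x0)
    for sg in (4,2,.8):
        bl=cv2.GaussianBlur(bh,(0,0),sg)
        c0=[x+np.array([i,j,r]) for i in np.linspace(-.012,.012,7)*sg/4 for j in np.linspace(-.012,.012,7)*sg/4 for r in (-.04,0,.04)]
        x=min(c0,key=lambda y:cost(y,bl))
        x=minimize(cost,x,(bl,),method="Nelder-Mead",options=dict(initial_simplex=x+np.array([[0,0,0],[.002,0,0],[0,.002,0],[0,0,.03]]))).x
    return x,-cost(x,bh),proj(x)
E
python3 - <<'E'
from h import *
p=snapshot("top");x,c,q=fit_frame(p);print(x[:2],np.degrees(x[2]),c)
f=p["frame"].copy()
f=cv2.resize(f[110:260,390:510],None,fx=4,fy=4)
for a,b in ((q-[390,110]+.5)*4): cv2.circle(f,(int(a),int(b)),1,(255,0,0),-1)
cv2.imwrite("pics/f.png",f[:,:,::-1])
E
```

```text
[ 0.48283431 -0.23031245] -3.475318812155164 25.399221
```

View pics/f.png

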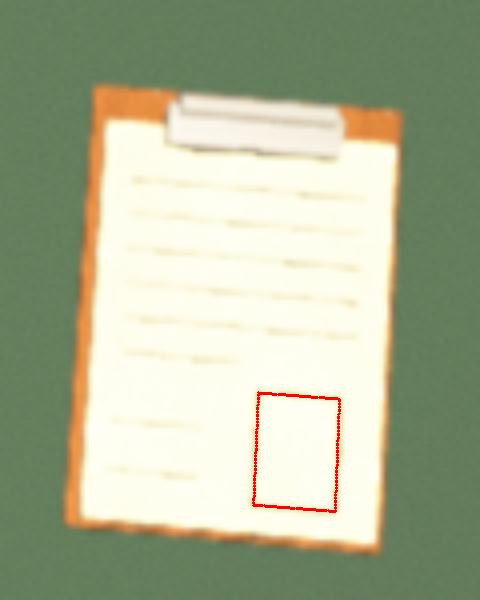

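Request:
carry_out(motion=[0,0,-0.7,0,0,0,0,0,-2,0,0,0,0,0,-4,0,0,0,0,0,-4,0,0,0,0,0,-2.3,0,0,0,0,0,0,0,0,0])

```text
clock: 4.3
tool_pos: [0.4766, 0.1354, 0.2522]
eef_rot: [0.189, 0.982, 0.001, 0.002]
contact_force: [-0.3, 0.3, -2.0]
opening: 0.252
```

Request:
carry_out(motion=[-1.5,-2.5,0,0,0,0,-2.5,-4,0,0,0,0,-2.5,-4,0,0,0,0,-2.5,-4,0,0,0,0,-2.5,-4,0,0,0,0,-2.5,-4,0,0,0,0,-1.6,-2,0,0,0,0,0,0,0,0,0,-0.06])

```text
clock: 5.3
tool_pos: [0.5293, -0.1532, 0.2488]
eef_rot: [0.161, 0.987, -0.001, -0.001]
contact_force: [-0.3, 1.0, -1.9]
opening: 0.242
```

Request:
carry_out(motion=[0,0,0,0,0,-0.09,0,0,0,0,0,-0.09,0,0,0,0,0,-0.07,0,0,0,0,0,0,0,0,0,0,0,0,0,0,0,0,0,0])

```text
clock: 6.05
tool_pos: [0.5299, -0.1501, 0.2504]
eef_rot: [0.035, 0.999, 0.0, -0.0]
contact_force: [-0.8, 0.0, -1.5]
opening: 0.244
```

Run:
```python
from h import *
s=monitor.get_state();p=snapshot("wrist");M=R.from_quat(s["eef_rot"]).as_matrix()
print(s["tool_pos"],M.round(4),s["qd"].round(3),s["contact_force"],s["clock"])
x,c,q=fit_frame(p,s,(.483,-.230,-.065));print("frame",x[:2],np.degrees(x[2]),c)
f=p["frame"].copy()
for a,b in q: cv2.circle(f,(int(a),int(b)),1,(255,0,0),-1)
cv2.imwrite("pics/w2.png",f[:,:,::-1])
W=(cloud(p,s)-s["tool_pos"])@M;np.save("w2.npy",W)
for n in ["top","scene"]:
    t=snapshot(n);save(t,n+"2.png");np.savez(n+"2.npz",W=(cloud(t)-s["tool_pos"])@M,f=t["frame"])
```

```text
[ 0.52989904 -0.15010945  0.25037517] [[-9.975e-01  7.020e-02 -5.000e-04]
 [ 7.020e-02  9.975e-01  1.000e-04]
 [ 5.000e-04  1.000e-04 -1.000e+00]] [ 0.003 -0.004 -0.002 -0.002 -0.001  0.002  0.002] [-0.75279277  0.03314773 -1.46587034] 6.05
frame [ 0.48336948 -0.23000308] -4.04070517697628 68.09676
```

View pics/w2.png

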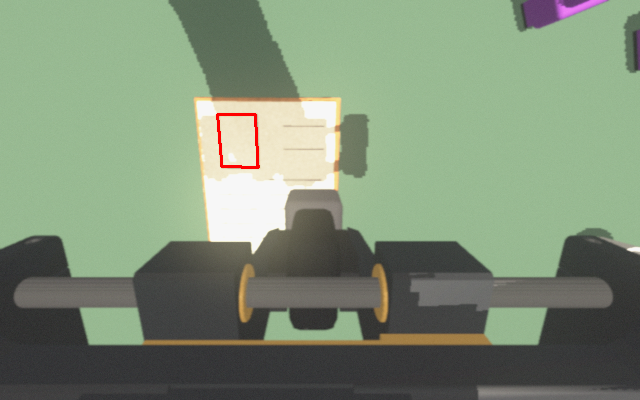

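View pics/scene2.png

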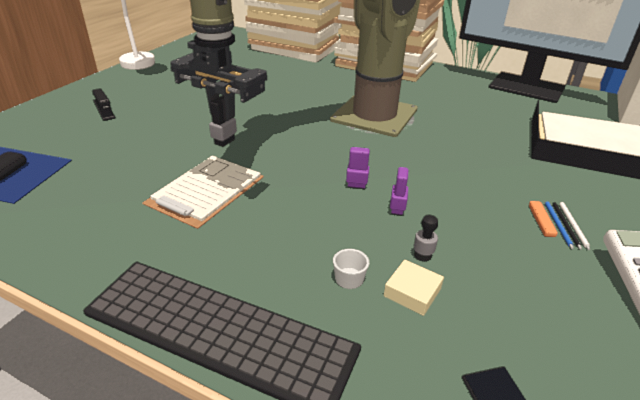

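Run:
```python
import numpy as np
w=np.load("w2.npy");sc=np.load("scene2.npz");W=sc["W"]
for n,A in (("wrist",w),("scene",W),("top",np.load("top2.npz")["W"])):
    A=A.reshape(-1,3);A=A[(abs(A[:,0])<.045)&(abs(A[:,1])<.032)&(A[:,2]>.02)&(A[:,2]<.14)]*1000
    print(n,len(A))
    for z in range(20,140,6):
        B=A[(A[:,2]>=z)&(A[:,2]<z+6)]
        if len(B)>3: print(z,len(B),np.percentile(B[:,0],[2,15,50,85,98]).round(1),np.percentile(B[:,1],[2,15,50,85,98]).round(1))
```

```text
wrist 8117
20 3229 [-21.8 -16.3   8.4  15.3  18.3] [-21.5  -8.6  -0.    8.1  20.8]
26 835 [ 2.5  8.2  9.9 19.  19.4] [-25.2 -18.1  -0.   18.2  24.8]
32 679 [ 3.   8.2  9.8 19.  19.4] [-25.6 -19.2  -0.9  19.   25. ]
38 564 [ 7.8  8.3  9.8 19.1 19.4] [-25.1 -19.3  -0.5  18.8  24.5]
44 457 [ 7.9  8.3  9.9 19.1 19.5] [-24.2 -18.6   0.4  18.1  24. ]
50 399 [ 7.9  8.3  9.9 19.1 19.5] [-24.  -18.7  -0.   18.2  23.5]
56 325 [ 7.9  8.3  9.9 19.1 19.5] [-23.  -17.8  -1.1  16.9  22.2]
62 148 [ 8.   8.3 18.6 19.3 19.5] [-18.3  -9.7   0.5  12.1  18. ]
68 859 [ 6.3 10.9 18.5 21.1 22. ] [-16.5 -14.   -0.6  13.3  16. ]
74 181 [ 8.6 21.4 22.1 22.3 22.6] [-17.  -12.2  -1.2  10.9  16.2]
80 142 [21.  21.9 22.2 22.4 22.6] [-15.7 -11.6  -0.   10.2  14.9]
86 117 [21.  21.9 22.1 22.4 22.6] [-15.8 -11.1  -0.6  11.1  14.8]
92 123 [21.  22.  22.3 22.4 22.6] [-15.5 -11.4  -0.7  10.2  14.4]
98 30 [21.3 21.8 22.1 22.2 22.4] [-15.1 -12.4  -1.7  11.7  14.7]
116 29 [17.  17.1 17.2 17.5 17.6] [-9.9 -7.2  0.7  7.9 10.6]
scene 1189
20 140 [-22.4 -16.1  -8.1   4.2   9.9] [-21.3 -11.1   0.6  25.8  29.6]
26 88 [-24.7 -23.
[... 800 characters left out ...]
16.3  18.4  19.8]
98 64 [-28.9 -27.1 -17.5   6.5  21.5] [-12.1  -2.2  16.1  17.9  19.5]
104 25 [-25.6 -23.3 -21.1   2.6  13. ] [-11.8  -2.8  12.2  13.4  14.6]
110 54 [-23.7 -22.  -17.1   7.4  15.7] [-11.   -3.8  12.   13.9  14.9]
116 50 [-22.9 -21.5 -14.6   9.   17. ] [-11.   -0.7  11.5  12.9  13.7]
122 4 [-18.8 -14.4  -4.6   3.8   7.3] [-8.  -0.2 10.9 11.4 11.6]
top 70
68 9 [17.  17.1 19.1 22.2 22.4] [-16.3 -15.4 -13.2 -12.7 -11.8]
80 7 [22.6 22.6 22.8 22.9 22.9] [-13.6 -12.2   5.3   7.4   8.8]
86 18 [-18.1 -12.   18.6  22.8  22.9] [-9.2 -6.4 15.9 16.3 16.6]
92 14 [-23.7 -18.8  19.7  22.7  23.1] [-10.1  -1.8  14.3  16.2  16.5]
98 16 [-22.4 -19.   12.6  22.4  22.8] [ 4.   8.  15.8 16.1 16.2]
```

Frame from top and wrist agree to under 1 mm: (0.483, -0.230), yaw -4.0° (wrist pixels 217–258 × 113–168). The stamp is upright in the grip, with its centre 2.7 mm toward tool -x.

Request:
carry_out(motion=[0.8,-1.5,0,0,0,0,1.2,-2.5,0,0,0,0,1.2,-2.5,0,0,0,0,1.16,-1.8,0,0,0,0,0,0,2,0,0,0,0,0,3,0,0,0,0,0,3,0,0,0,0,0,2,0,0,0])

```text
clock: 7.2
tool_pos: [0.4795, -0.2311, 0.1495]
eef_rot: [0.036, 0.999, -0.0, -0.001]
contact_force: [0.1, -0.1, -1.7]
opening: 0.249
```

Request:
carry_out(motion=[0,0,0,0,0,0,0,0,0,0,0,0,0,0,0,0,0,0,0,0,0,0,0,0])

```text
clock: 7.7
tool_pos: [0.481, -0.2302, 0.1514]
eef_rot: [0.035, 0.999, -0.0, 0.001]
contact_force: [-0.3, 0.5, -2.1]
opening: 0.247
```

Run:
```python
from h import *
s=monitor.get_state();p=snapshot("wrist");M=R.from_quat(s["eef_rot"]).as_matrix()
print(s["tool_pos"],M.round(4),s["qd"].round(3),s["contact_force"],s["clock"])
print("d",(M.T@(np.array([.4806,-.2298,.1341])-s["tool_pos"])*100).round(2))
x,c,q=fit_frame(p,s,(.483,-.230,-.07));print("frame",x[:2],np.degrees(x[2]),c)
A=((cloud(p,s)-s["tool_pos"])@M).reshape(-1,3)*1000
B=A[(abs(A[:,2]-87)<12)&(abs(A[:,1])<20)&(abs(A[:,0]-22)<8)];print(np.median(B,0),len(B),np.polyfit(B[:,2],B[:,0],1),np.polyfit(B[:,1],B[:,0],1),np.percentile(B[:,1],[1,99]))
save(p,"w3.png")
```

```text
[ 0.48102377 -0.23017855  0.15139416] [[-9.975e-01  7.000e-02  1.300e-03]
 [ 7.000e-02  9.975e-01 -4.000e-04]
 [-1.300e-03 -3.000e-04 -1.000e+00]] [-0.003  0.005  0.002  0.003 -0.    -0.002  0.002] [-0.26924918  0.47339264 -2.07669885] 7.7
d [0.05 0.04 1.73]
frame [ 0.48260346 -0.22958473] -3.9576406877011716 46.43473
[ 2.22089125e+01 -2.89901123e-02  8.58073902e+01] 536 [1.86629963e-03 2.19359214e+01] [-1.86001259e-03  2.20962038e+01] [-16.16549612  15.4963398 ]
```

View pics/w3.png

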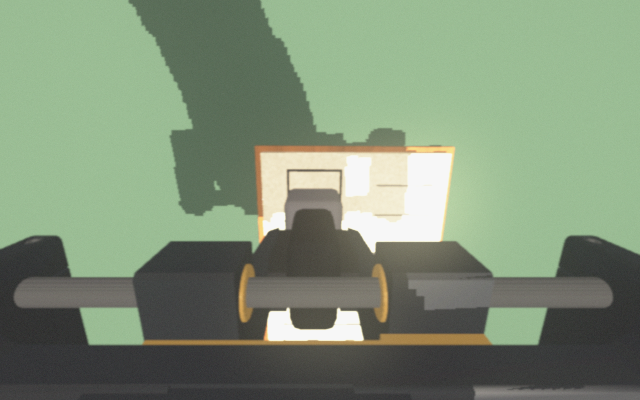

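The stamp (columns 286–342) is centred on the frame's near edge (287–342, row 170). Going down to just above the paper.

Request:
carry_out(motion=[0.06,0.05,0.4,0,0,0,0,0,0.5,0,0,0,0,0,0.3,0,0,0,0,0,0.2,0,0,0,0,0,0,0,0,0,0,0,0,0,0,0,0,0,0,0,0,0])

```text
clock: 8.62
tool_pos: [0.4803, -0.2294, 0.1368]
eef_rot: [0.035, 0.999, 0.0, 0.0]
contact_force: [0.6, -0.3, -1.5]
opening: 0.247
```

```bash
cat > st.py <<'E'
from h import *
F=[];Z=[]
for i in range(5):
    s=monitor.get_state();F.append(s["contact_force"]);Z.append(s["tool_pos"]);p=snapshot("wrist")
M=R.from_quat(s["eef_rot"]).as_matrix()
A=((cloud(p,s)-s["tool_pos"])@M).reshape(-1,3)*1000
B=A[(abs(A[:,2]-87)<12)&(abs(A[:,1])<20)&(abs(A[:,0]-22)<8)]
print("F",np.mean(F,0).round(2),"pos",np.mean(Z,0).round(4),"yaw",np.degrees(np.arctan2(-M[1,0],-M[0,0])).round(2),"tz",M[:,2].round(4),"t",s["clock"],"moment",s["moment"].round(2))
print("face x",np.median(B[:,0]).round(2),"y",np.percentile(B[:,1],[1,99]).round(1),"tilt",np.polyfit(B[:,2],B[:,0],1)[0].round(3))
T=A[(abs(A[:,2]-70)<6)&(abs(A[:,1])<12)&(A[:,0]>20.0)&(A[:,0]<21.5)];print("housing top z",np.percentile(T[:,2],[5,50]).round(1))
E
python3 st.py
```

```text
F [-0.04  0.17 -1.39] pos [ 0.4802 -0.2294  0.1368] yaw -4.0 tz [ 1.e-04  0.e+00 -1.e+00] t 8.825 moment [ 0.08  0.03 -0.03]
face x 22.22 y [-16.2  15.5] tilt 0.003
housing top z [70.6 71.7]
```

Request:
carry_out(motion=[0,0,0.1,0,0,0,0,0,0.1,0,0,0,0,0,0.1,0,0,0,0,0,0.1,0,0,0,0,0,0,0,0,0,0,0,0,0,0,0])

```text
clock: 9.62
tool_pos: [0.4802, -0.2294, 0.1328]
eef_rot: [0.035, 0.999, -0.0, 0.0]
contact_force: [-0.1, -0.0, 0.4]
opening: 0.245
```

```bash
python3 st.py
```

```text
F [-0.6   0.08  0.72] pos [ 0.4802 -0.2294  0.1328] yaw -4.0 tz [ 0.e+00  1.e-04 -1.e+00] t 9.825 moment [0.09 0.14 0.05]
face x 22.22 y [-16.2  15.5] tilt 0.003
housing top z [70.4 71.8]
```

Request:
carry_out(motion=[0,0,0.1,0,0,0,0,0,0.1,0,0,0,0,0,0.1,0,0,0,0,0,0.1,0,0,0,0,0,0.1,0,0,0,0,0,0,0,0,0,0,0,0,0,0,0])

```text
clock: 10.75
tool_pos: [0.4802, -0.2294, 0.1277]
eef_rot: [0.035, 0.999, 0.0, -0.0]
contact_force: [-0.4, 0.3, 2.7]
opening: 0.248
```

```bash
python3 st.py
```

```text
F [-0.98  0.23  3.15] pos [ 0.4802 -0.2294  0.1277] yaw -4.0 tz [-0.  0. -1.] t 10.95 moment [ 0.05  0.29 -0.02]
face x 22.22 y [-16.2  15.5] tilt 0.002
housing top z [70.6 71.8]
```

Request:
carry_out(motion=[0,0,0.06,0,0,0,0,0,0,0,0,0,0,0,0,0,0,0,0,0,0,0,0,0])

```text
clock: 11.5
tool_pos: [0.4802, -0.2294, 0.1271]
eef_rot: [0.035, 0.999, 0.0, -0.0]
contact_force: [-2.2, 0.4, 3.1]
opening: 0.246
```

```bash
python3 st.py; python3 -c "
from h import *
p=snapshot('scene');save(p,'s4.png',(100,60,300,230),4);p=snapshot('top')
print([ (t,[np.nanmedian(cloud(p)[d['pixels']],0).round(3).tolist() for d in finder.masks_of(p,t)[:1]]) for t in ('round_stamp','clip_cup','notes')])"
```

```text
F [-1.57  0.41  3.43] pos [ 0.4802 -0.2294  0.1271] yaw -4.0 tz [-0.  0. -1.] t 11.7 moment [0.12 0.32 0.03]
face x 22.23 y [-16.2  15.4] tilt 0.003
housing top z [70.5 71.7]
[('round_stamp', [[0.529, 0.292, 0.051]]), ('clip_cup', [[0.663, 0.202, 0.016]]), ('notes', [[0.633, 0.307, 0.029]])]
```

View pics/s4.png

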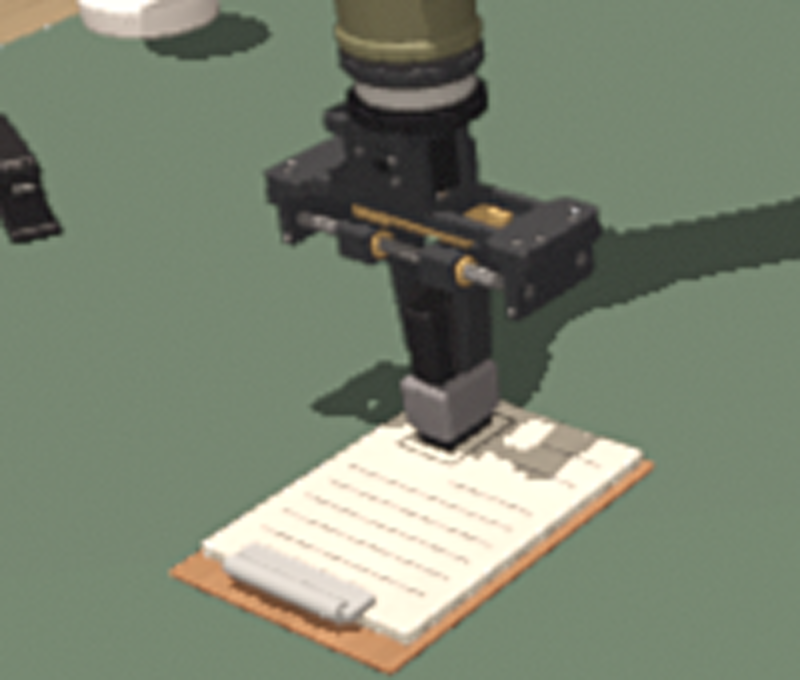

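The foot sits inside the frame (crop about (455,435)), centred and square. The push is 4.8 N, and the bystanders are unmoved.

```bash
python3 -c "
from h import *
print(workorder.finish_job())"
```

```text
the job is handed in; nothing more can be done
None
```

I gripped the grey and black stamp and set it upright in the clipboard's frame. I pressed it down gently and handed the job in at about 12 s, still gripping and pushing.

**Position:** The stamp's centre is at about (0.483, -0.230) with yaw -4.0°. The frame measured (0.483, -0.230) at -4.0° from the wrist camera. The top camera agreed to under 1 mm but gave -3.5° yaw.

**Push:** The wrist force rose about 4.8 N from just above the paper to the final pose. By the spring data that is about 7 mm in, and the measured travel was 6–7 mm. The foot joint can't be read directly.

**Grip:** The stamp shows no measurable tilt and has not slipped. It was gripped 2.7 mm off centre along its length because the arm was 5 mm off at the grasp, so I measured this and corrected for it.

**Other things:** The round stamp, cup and note block are within 1 mm of where they started. I did not recheck the purple look-alikes at the end.

**Small disagreements:** A sideways force of about 1.6 N built up as I pressed, but nothing visibly shifted. A partly hidden last view of the frame read 0.7 mm different from the earlier one, so I aimed between the two.

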